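Unlock the bottle tote and hold it level above the shaker

TASK

The shaking is over: swing both hold-down clamps of the bench shaker fully open, then take the wooden bottle tote by its handle, lift it straight up until it hangs about 10 cm above the shaker's table, and finish while holding it there, steady and level, with its two bottles and the steel canister still seated in their pockets. The steel canister is much heavier than the bottles, so the load is lopsided. Do not knock the other things on the bench about.

Things in the scene. Friction and masses are not known exactly. Their poses are not given: they have to be found in the camera images.
- shaker: low grey bench shaker, 118 x 250 x 70 mm, fixed; origin at the centre of its underside, z up, y along its length, -x towards the robot. Table top 70 mm up; 12 mm guide rails beside the tote, 61 mm apart. Clamp pivots (vertical) at y = +107 (left) and -107 mm (right). Fixed jars up to 80 mm high stand near its left end, a balance with beaker (to 155 mm) at its right, a 170 mm high shelf behind it
- clamp_left (a joint): swivel clamp at the shaker's +y end: 0 = closed (its nose lies over the tote's end ear), 1.57 rad = fully open at its stop; it frees the ear from about 1.25 rad on. Opening carries its lever post away from the robot (shaker +x): seen from above the left clamp turns clockwise. It stays where it is left (friction about 0.06 N m); starts between 0 and 0.25
- clamp_right (a joint): the same at the shaker's -y end, mirrored: seen from above it opens counter-clockwise, its post also moving to shaker +x; same values
- post_left (a point): top centre of the upright black lever post (round, 12 mm thick, 52 mm of it standing free above the lever arm) of the left clamp; it lies 50 mm from the pivot, 137.5 mm above the bench. It stands at (-43, +25) mm from the pivot in the shaker frame when closed and (+25, +43) mm when fully open
- post_right (a point): the same on the right clamp: (-43, -25) mm from its pivot when closed, (+25, -43) mm when fully open
- tote: open wooden bottle tote, 56 x 158 mm, 40 mm high walls, steel ears reaching y = +-95 mm, 0.22 kg; origin at the centre of its underside, z up, y along its length (along the shaker's y). It stands on the shaker's table. Three square pockets 46 mm wide in a row at y = -51, 0, +51 mm, floor 5 mm thick. Two end boards (y = +-75 mm, 145 mm high, 32 mm wide) carry the handle
- handle (a point): middle of the handle, a straight wooden bar 14 mm wide and 18 mm high along the tote's y, free over 144 mm, its centre line 130 mm above the tote's underside
- amber_1: brown glass bottle with black cap, 42 mm across, 85 mm tall, about 0.08 kg, standing in one of the pockets; origin at the centre of its underside
- amber_2: brown glass bottle with white cap, 42 mm across, 85 mm tall, about 0.08 kg, standing in another pocket; origin at the centre of its underside
- canister: plain steel canister, 42 mm across, 70 mm tall, about 0.3 kg, standing in the remaining pocket (any of the three); origin at the centre of its underside
- bottle_white_2: bystander: white bottle, 60 mm across, 140 mm tall, at the front left; origin at the centre of its underside
- jar_05: bystander: ink jar with cream lid, 70 mm across, 76 mm tall, behind the balance; origin at the centre of its underside
Not all that is in view belongs to the job. Leave any blue look-alike of the amber_1 alone.

How it is judged:
By the outcome, as a careful person would: the job done as asked, in the order asked, and still so for the second after the job is handed in, while the arm keeps its last pose, push and grip.
It also fails if it takes over 56 s, if anything falls off the work surface, if the arm or the gripper's body presses on something with over 40 N, if the wrist force passes 120 N, or if a joint passes its speed limit or range.

ROBOT

A 6-joint arm with a two-finger parallel gripper is mounted at the origin on a cart in front of the work surface, level with it; the furniture and walls round the work are solid. World frame = base frame: x ahead of the robot, y to its left, z up, the work surface at z = 0. Lengths are in m, angles in rad, forces in N, time in s.
With the tool pointing down it reaches from about 0.375 to 0.75 m from the base axis. Payload 9 kg.
Tool frame: the origin (TCP) lies at the very end of the fingers, on their centre line; the grasp point (between the pads) lies 19 mm behind it; z points along the fingers, y is the direction in which the jaws open and shut (so a half turn about z gives the same grasp; the last joint's range is limited). The gripper opens to 85 mm and grips with 20 to 120 N. Pads are 22 mm wide; open, the fingers measure 114 mm over their backs; the gripper's body (76 mm by 85 mm) begins 54 mm behind the grasp point. The pads swing forward as they close: fully open they stand 13 mm farther back than shut.
Start: joints at [1.004, 0.104, 0.097, 1.564, 0, 1.353], TCP at [0.205, 0.564, 0.192] pointing down, gripper open.
Joint ranges: [-2.99, 2.99], [-0.84, 1.86], [-1.1, 1.16], [-1.84, 2.11], [-1.51, 1.56], [-3.14, 3.14]. Speed limits (rad/s): [2.22, 2.22, 2.57, 3.14, 3.14, 3.14].

INTERFACE

Orientations are given as a unit quaternion [w, x, y, z].
In Python, from bench import arm, vision, ticket, models gives the robot as it stands.
- The arm moves only by the tool apply_moves, never from a script. Its argument "steps" is a list of rows, each an object of numbers: "tx", "ty", "tz": the shift along the tool's x, y, z in cm; "wx", "wy", "wz": the turn, a rotation vector about the tool's x, y, z in degrees; "claw": the closure in counts, from 0 (fully open) to 255 (shut). In form: [{"tx": .., "ty": .., "tz": .., "wx": .., "wy": .., "wz": .., "claw": ..}, ...]. A call has exactly 10 rows; each row is the pose to reach, as a shift and turn from the pose commanded when the call began, along the tool's axes at that moment; what a row does not reach only later rows make up. A row lasts 1/12 s, in which the tool goes at most 41.7 mm and 7.16 degrees, less where a joint would pass 70% of its speed; a pose out of reach is approached as far as the arm can. A call with a gripper value outside its range is refused whole. The fingers move at their own pace and stop on an object; "force" is the grip in N (left out, the last holds). Time passes only in rows, so rows that repeat a pose let the fingers close, or fill a call up. It gives the time, the measured TCP pose, the force and the opening at its end, in the units of the state.
- arm.get_state(): the state, without advancing time (a new reading comes with each control period).
- vision.snapshot(name): name is "scene" or "top" or "wrist"; returns a dict with "img" (420x560x3 uint8, red, green, blue), "camera_matrix" (3x3 intrinsics, pixels), "distortion" ([k1, k2, p1, p2, k3] as OpenCV has them; the pictures are not rectified), "position" and "orientation" of the camera in the world. Camera axes: x right, y down, z forward; pixel columns grow to the right and rows downward; lengths in m; the calibration is good to about 2 mm. A picture is of the moment at which its call begins. There is no depth.
- ticket.finish_job(): hands the job in, once; it reports no verdict.
Trained networks look in a picture, given as the dict that the camera call returned (one of the last four; its "shot" number tells which), for a name from the list of things; names that differ only in an ending like _2 or _b are one class to them, and where a whole thing is asked for, a point or a joint stands for the part that bears it (a point fixed in the world has none). Each returns a list of dicts, best first, with "score" (0 to 1); they miss things now and then, are a little off and sometimes report something else, mostly with a low value. They report only what shows in the picture. A call takes as long as a camera call. They do not tell look-alikes from the thing itself.
- models.look_for(picture, target): "at" ([x, y, z] in m, in the coordinates of the camera as it stood for that picture, good to about 4 mm: the middle of the surface that is visible of it).
- models.cut_out(picture, target): "mask" (420x560 bool, what is visible of it).
- models.spot_point(picture, target): "at" ([x, y, z] in m, in the coordinates of the camera as it stood for that picture, good to about 4 mm: a listed point, or the origin of a listed thing).
The state is a dict: "time_s": time; "joint_pos": joint angles; "joint_vel": joint speeds; "tau": joint torques, N m; "tcp_pos": TCP position; "tool_rot": TCP orientation; "force": force on the tool from outside, world axes, zero at the start; "moment": the same for the moment, N m; "width": opening from 0.0 (shut) to 1.0 (fully open).
Only numpy, scipy, OpenCV 4.12 (cv2) and the standard library are available. Lean on these libraries where they do the work, as an engineer would, in place of code of your own. Each camera call takes 0.05 s, during which the arm holds its last target. There are 200 camera calls.

## Working session

There is one attempt and no reset: what is moved stays moved. The work goes in short steps, Python scripts to look and compute and a tool call to move; the robot and the scene stay as the last step left them, time stands still between calls to the robot, and variables do not carry over. Pictures are saved under pics/ and viewed, about 8 in all and at most 12, crops included, and the job is handed in when it is done.

Besides the shell and the picture viewer there is one more tool, called after "Request:" by a JSON object that holds its "fn" and its "kwargs". apply_moves: Moves the arm, as the interface text tells. Its arguments: {"type":"object","properties":{"steps":{"type":"array"},"force":{"type":"number"}},"required":["steps"]}

```bash
mkdir -p pics; cat > h.py <<'E'
import numpy as np, cv2
from scipy.spatial.transform import Rotation as R
from bench import arm, vision, ticket, models
def rot(q): return R.from_quat([q[1],q[2],q[3],q[0]])
def W(p,at): return rot(p["orientation"]).apply(at)+np.array(p["position"])
def px(p,w):
    r=rot(p["orientation"]).inv(); c=r.apply(np.atleast_2d(w)-np.array(p["position"]))
    return cv2.projectPoints(c,np.zeros(3),np.zeros(3),np.array(p["camera_matrix"]),np.array(p["distortion"]))[0][:,0]
def save(p,n): cv2.imwrite(f"pics/{n}.png",p["img"][:,:,::-1])
def st():
    s=arm.get_state(); print("t",s["time_s"],"tcp",np.round(s["tcp_pos"],4),"F",np.round(s["force"],1),"M",np.round(s["moment"],2),"w",s["width"]); print("R",np.round(rot(s["tool_rot"]).as_matrix(),3).tolist(),"q",np.round(s["joint_pos"],3)); return s
E
python3 - <<'E'
from h import *
np.set_printoptions(suppress=True)
st()
ims=[]
for n in ["scene","top","wrist"]:
    p=vision.snapshot(n); save(p,n+"0"); print(n,np.round(p["position"],3))
    for t in ["shaker","tote","handle","post_left","post_right","canister","amber_1","amber_2"]:
        for d in models.spot_point(p,t)[:2]: print(t,np.round(W(p,d["at"]),4),round(d["score"],2))
E
```

```text
t 0.0 tcp [0.2048 0.5635 0.1912] F [-0.3 -0.6 -1. ] M [-0.   -0.03 -0.03] w 1.0003329914675987
R [[-0.94, 0.342, -0.001], [0.342, 0.94, -0.001], [0.0, -0.001, -1.0]] q [1.004 0.105 0.096 1.564 0.    1.353]
scene [-0.024 -0.299  0.879]
shaker [0.527  0.0303 0.0034] 0.65
tote [0.52   0.0335 0.0708] 0.96
handle [0.5227 0.0318 0.2007] 0.58
handle [0.5236 0.0821 0.0768] 0.5
post_left [0.4775 0.167  0.1389] 0.76
post_left [0.5216 0.0809 0.0782] 0.64
post_right [ 0.4836 -0.1054  0.1405] 0.73
canister [0.5259 0.0832 0.0737] 0.96
canister [ 0.4878 -0.1039  0.1413] 0.18
amber_1 [ 0.5253 -0.0193  0.0777] 0.74
amber_1 [0.4084 0.065  0.0021] 0.59
amber_2 [ 0.5253 -0.0193  0.0777] 0.74
amber_2 [0.4084 0.065  0.0021] 0.59
top [0.403 0.127 1.349]
shaker [0.5279 0.0276 0.0001] 0.79
tote [0.52   0.0312 0.0672] 0.71
tote [ 0.4855 -0.1045  0.1352] 0.58
handle [0.5246 0.0296 0.203 ] 0.61
post_left [0.4793 0.1617 0.1376] 0.64
post_right [ 0.487  -0.106   0.1368] 0.54
canister [0.5181 0.0803 0.0797] 0.71
amber_1 [ 0.4053  0.0643 -0.0032] 0.71
amber_1 [ 0.3981 -0.036  -0.0027] 0.64
amber_2 [ 0.4053  0.0643 -0.0032] 0.71
amber_2 [ 0.3981 -0.036  -0.0027] 0.64
wrist [0.127 0.593 0.373]
amber_1 [0.4931 0.4282 0.0031] 0.54
amber_2 [0.4931 0.4282 0.0031] 0.54
```

View pics/scene0.png

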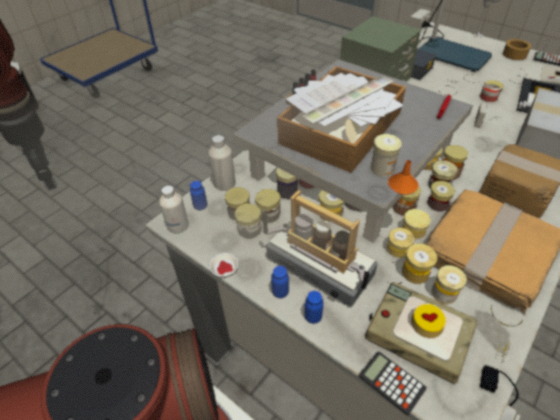

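View pics/top0.png

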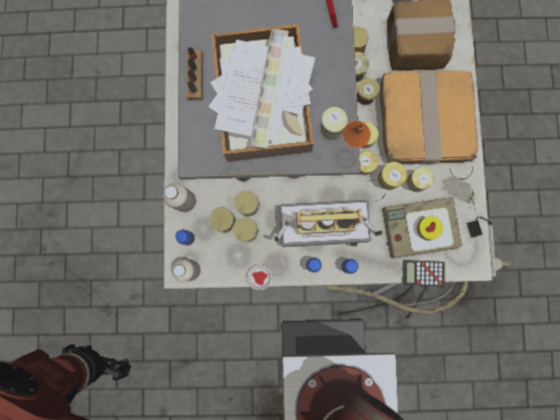

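Scene camera: the tote is at about (325,235), with posts near (290,235) and (362,285) and blue look-alikes in front at (280,280) and (314,306). Top camera: the shaker is at (326,223), jars to its left at (245,205–230), and the balance to its right at (425,228). The first estimates agree with the stated heights (handle 0.20, posts 0.138). Next I approach the left post from above.

Request:
{"fn": "apply_moves", "kwargs": {"steps": [{"tx":-3.6,"ty":-3,"tz":-1,"wx":0,"wy":0,"wz":-7,"claw":255},{"tx":-7,"ty":-5.6,"tz":-1,"wx":0,"wy":0,"wz":-14,"claw":255},{"tx":-10.2,"ty":-8.2,"tz":-1,"wx":0,"wy":0,"wz":-20,"claw":255},{"tx":-13.4,"ty":-11,"tz":-1,"wx":0,"wy":0,"wz":-20,"claw":255},{"tx":-16.6,"ty":-13.6,"tz":-1,"wx":0,"wy":0,"wz":-20,"claw":255},{"tx":-19.8,"ty":-16.2,"tz":-1,"wx":0,"wy":0,"wz":-20,"claw":255},{"tx":-23,"ty":-18.8,"tz":-1,"wx":0,"wy":0,"wz":-20,"claw":255},{"tx":-26.2,"ty":-21.4,"tz":-1,"wx":0,"wy":0,"wz":-20,"claw":255},{"tx":-29.4,"ty":-24,"tz":-1,"wx":0,"wy":0,"wz":-20,"claw":255},{"tx":-32,"ty":-26.2,"tz":-1,"wx":0,"wy":0,"wz":-20,"claw":255}]}}

```text
time_s: 2.18
tcp_pos: [0.4159, 0.2084, 0.2023]
tool_rot: [0.0, -0.0, 1.0, 0.0]
force: [1.4, 0.0, 0.1]
width: -0.0
```

```bash
python3 - <<'E'
from h import *
st()
p=vision.snapshot("wrist"); save(p,"w1"); print(np.round(p["position"],3))
for t in ["shaker","tote","handle","post_left","post_right","canister","amber_1"]:
    for d in models.spot_point(p,t)[:2]: print(t,np.round(W(p,d["at"]),4),round(d["score"],2))
E
```

```text
t 2.1833 tcp [0.4159 0.2084 0.2023] F [1.4 0.  0.1] M [ 0.03 -0.04  0.04] w -0.00039478964674670365
R [[-1.0, -0.0, 0.001], [-0.0, 1.0, 0.0], [-0.001, 0.0, -1.0]] q [ 0.182 -0.308 -0.271  1.607  0.     0.182]
[0.333 0.209 0.383]
shaker [ 0.5199  0.0323 -0.0018] 0.88
tote [0.5294 0.0348 0.0694] 0.65
tote [0.5206 0.0829 0.0724] 0.45
handle [0.5231 0.035  0.2001] 0.6
post_left [0.4801 0.1617 0.1354] 0.77
post_right [0.5265 0.0323 0.0691] 0.35
canister [0.5192 0.0817 0.075 ] 0.6
amber_1 [ 0.5245 -0.0175  0.0724] 0.88
amber_1 [0.5298 0.0317 0.0714] 0.84
```

View pics/w1.png

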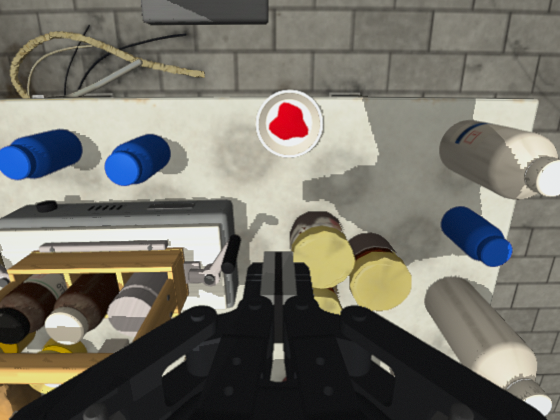

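Request:
{"fn": "apply_moves", "kwargs": {"steps": [{"tx":-1.8,"ty":-2.6,"tz":0,"wx":0,"wy":0,"wz":0,"claw":255},{"tx":-2.9,"ty":-4.2,"tz":0,"wx":0,"wy":0,"wz":0,"claw":255},{"tx":-2.9,"ty":-4.2,"tz":3.5,"wx":0,"wy":0,"wz":0,"claw":255},{"tx":-2.9,"ty":-4.2,"tz":7,"wx":0,"wy":0,"wz":0,"claw":255},{"tx":-2.9,"ty":-4.2,"tz":9.9,"wx":0,"wy":0,"wz":0,"claw":255},{"tx":-2.9,"ty":-4.2,"tz":9.9,"wx":0,"wy":0,"wz":0,"claw":255},{"tx":-3.7,"ty":-4,"tz":9.9,"wx":0,"wy":0,"wz":0,"claw":255},{"tx":-4.6,"ty":-3.8,"tz":9.9,"wx":0,"wy":0,"wz":0,"claw":255},{"tx":-5.4,"ty":-3.6,"tz":9.9,"wx":0,"wy":0,"wz":0,"claw":255},{"tx":-6.3,"ty":-3.4,"tz":9.9,"wx":0,"wy":0,"wz":0,"claw":255}]}}

```text
time_s: 3.42
tcp_pos: [0.4789, 0.1775, 0.1051]
tool_rot: [0.001, -0.001, 1.0, 0.0]
force: [0.3, 0.2, -0.2]
width: -0.003
```

```bash
python3 - <<'E'
from h import *
st()
p=vision.snapshot("wrist"); save(p,"w2")
for t in ["shaker","tote","handle","post_left","canister","amber_1"]:
    for d in models.spot_point(p,t)[:2]: print(t,np.round(W(p,d["at"]),4),round(d["score"],2))
E
```

```text
t 3.4167 tcp [0.4789 0.1775 0.1051] F [ 0.3  0.2 -0.2] M [-0.03  0.01 -0.02] w -0.003224124378024099
R [[-1.0, -0.002, 0.002], [-0.002, 1.0, 0.0], [-0.002, 0.0, -1.0]] q [ 0.098 -0.172 -0.331  1.41   0.     0.096]
shaker [ 0.5183  0.0335 -0.0007] 0.69
tote [0.528  0.0354 0.069 ] 0.79
handle [0.5191 0.0834 0.0743] 0.73
handle [0.4755 0.1643 0.1349] 0.19
post_left [0.4793 0.1616 0.1374] 0.61
canister [0.5175 0.0834 0.071 ] 0.96
amber_1 [ 0.4021 -0.032  -0.006 ] 0.96
amber_1 [ 0.4138  0.0697 -0.0006] 0.73
```

View pics/w2.png

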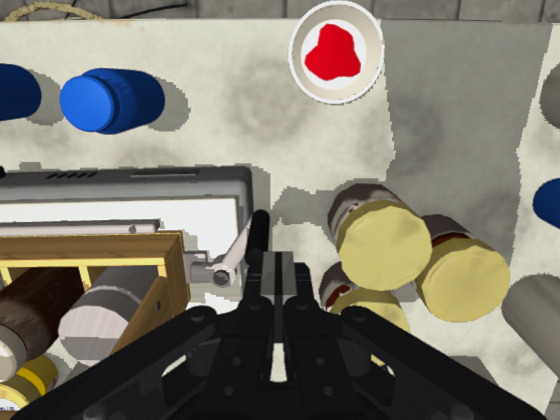

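Wrist view: the finger tip (277,265) passed just to the +y side of the post (260,230), and the post hasn't moved. I back off, line up and push along the arc.

Request:
{"fn": "apply_moves", "kwargs": {"steps": [{"tx":3.4,"ty":0,"tz":0,"wx":0,"wy":0,"wz":0,"claw":255},{"tx":3.4,"ty":-1.6,"tz":0,"wx":0,"wy":0,"wz":0,"claw":255},{"tx":2.4,"ty":-1.6,"tz":0,"wx":0,"wy":0,"wz":0,"claw":255},{"tx":1.6,"ty":-1.5,"tz":0,"wx":0,"wy":0,"wz":0,"claw":255},{"tx":1.2,"ty":-1.1,"tz":0,"wx":0,"wy":0,"wz":0,"claw":255},{"tx":0.7,"ty":-0.7,"tz":0,"wx":0,"wy":0,"wz":0,"claw":255},{"tx":0.2,"ty":-0.3,"tz":0,"wx":0,"wy":0,"wz":0,"claw":255},{"tx":-0.4,"ty":0.1,"tz":0,"wx":0,"wy":0,"wz":0,"claw":255},{"tx":-1.0,"ty":0.4,"tz":0,"wx":0,"wy":0,"wz":0,"claw":255},{"tx":-1.6,"ty":0.6,"tz":0,"wx":0,"wy":0,"wz":0,"claw":255}]}}

```text
time_s: 4.6
tcp_pos: [0.4946, 0.1829, 0.103]
tool_rot: [-0.0, -0.0, 1.0, 0.0]
force: [0.2, 0.5, 0.8]
width: -0.001
```

```bash
python3 - <<'E'
from h import *
st()
p=vision.snapshot("wrist"); save(p,"w3")
q=vision.snapshot("scene")
for n,pp in (("w",p),("s",q)):
  for t in ["post_left","clamp_left"]:
    for d in models.spot_point(pp,t)[:2]: print(n,t,np.round(W(pp,d["at"]),4),round(d["score"],2))
E
```

```text
t 4.6 tcp [0.4946 0.1829 0.103 ] F [0.2 0.5 0.8] M [-0.02 -0.03 -0.06] w -0.0011936131435503977
R [[-1.0, -0.001, -0.0], [-0.001, 1.0, 0.0], [0.0, 0.0, -1.0]] q [ 0.106 -0.116 -0.284  1.403  0.     0.105]
w post_left [0.4768 0.1627 0.1333] 0.72Traceback (most recent call last):
  File "<stdin>", line 7, in <module>
ValueError: it knows: amber, bottle_white, canister, handle, jar, post_left, post_right, shaker, tote
```

View pics/w3.png

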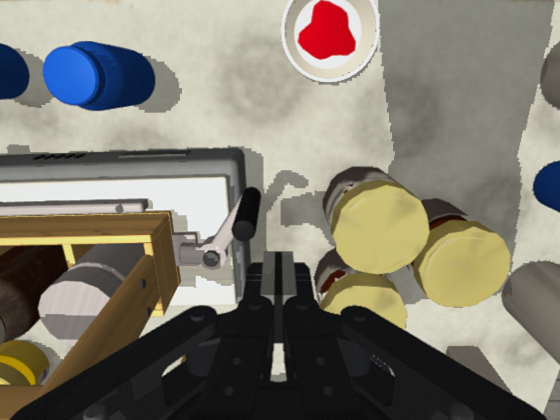

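```bash
python3 - <<'E'
from h import *
s=arm.get_state()
p=vision.snapshot("wrist")
t=np.array(s["tcp_pos"])
print(np.round(rot(p["orientation"]).as_matrix(),2).tolist())
print("tcp",px(p,t),"corners",px(p,[t+[dx,dy,0] for dx in(-.011,.011) for dy in (-.01,.01)]).round())
print("post top/base est",px(p,[[.479,.1625,.1375],[.479,.1625,.0855]]).round())
print("pivot", px(p,[.5225,.1385,.08]).round())
i=p["img"][170:360,180:340][:,:,::-1]
cv2.imwrite("pics/c4.png",cv2.resize(i,None,fx=3,fy=3,interpolation=cv2.INTER_CUBIC))
E
```

```text
[[-0.0, 0.95, 0.32], [1.0, 0.0, -0.0], [-0.0, 0.32, -0.95]]
tcp [[277.35744205 231.97230865]] corners [[260. 214.]
 [295. 214.]
 [261. 249.]
 [294. 249.]]
post top/base est [[235. 233.]
 [245. 198.]]
pivot [[212. 256.]]
```

View pics/c4.png

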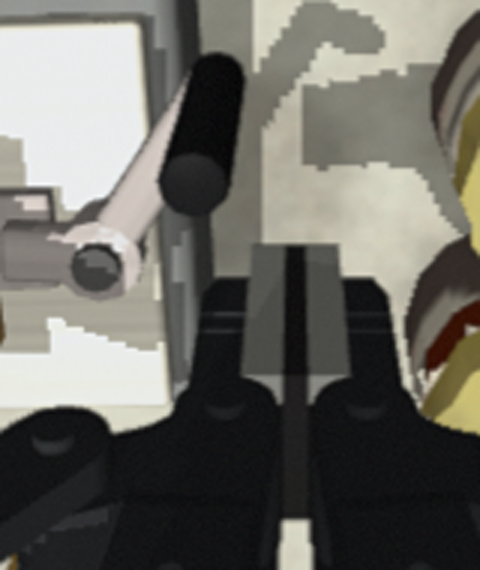

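```bash
python3 - <<'E'
from h import *
s=arm.get_state(); t=np.array(s["tcp_pos"])
p=vision.snapshot("wrist"); K=np.array(p["camera_matrix"]); print(K.round(1).tolist(), np.round(p["distortion"],3), np.round(np.array(p["position"])-t,4))
def ray(u,v):
    n=cv2.undistortPoints(np.array([[[u,v]]],float),K,np.array(p["distortion"]))[0,0]
    d=rot(p["orientation"]).apply([n[0],n[1],1]); return d
C=np.array(p["position"])
for v in (251.5,295):
  d=ray(277,v)
  for z in (0,.02,.04,.06): print(v,z,((C+d*((t[2]+z-C[2])/d[2]))-t).round(4))
# post triangulation: top center, base px from crop
for uv in ((180+195/3,170+187/3),(180+218/3,170+65/3)):
  d=ray(*uv)
  for z in (.0855,.1375): print(uv,z,(C+d*((z-C[2])/d[2])).round(4))
E
```

```text
[[340.7, 0.0, 278.0], [0.0, 340.7, 198.7], [0.0, 0.0, 1.0]] [-0.032  0.     0.     0.     0.   ] [-0.0827  0.0004  0.1813]
251.5 0 [ 0.0127 -0.0002 -0.    ]
251.5 0.02 [ 0.0022 -0.0002  0.02  ]
251.5 0.04 [-0.0083 -0.0001  0.04  ]
251.5 0.06 [-0.0189 -0.      0.06  ]
295 0 [ 0.0431 -0.0003 -0.    ]
295 0.02 [ 0.0293 -0.0002  0.02  ]
295 0.04 [ 0.0154 -0.0001  0.04  ]
295 0.06 [ 0.0015 -0.0001  0.06  ]
(245.0, 232.33333333333334) 0.0855 [0.5022 0.1616 0.0855]
(245.0, 232.33333333333334) 0.1375 [0.4784 0.1671 0.1375]
(252.66666666666669, 191.66666666666666) 0.0855 [0.475  0.1671 0.0855]
(252.66666666666669, 191.66666666666666) 0.1375 [0.4583 0.1712 0.1375]
```

```bash
python3 - <<'E'
from h import *
s=arm.get_state(); t=np.array(s["tcp_pos"])
p=vision.snapshot("scene"); im=p["img"][:,:,::-1].copy()
c=px(p,[t,t+[0,0,.045],[.477,.165,.1375],[.477,.165,.0855]]); print(c.round(1))
x,y=int(c[0,0])-50,int(c[0,1])-65
i=cv2.resize(im[y:y+100,x:x+110],None,fx=6,fy=6,interpolation=cv2.INTER_CUBIC)
for k,u in enumerate(c): cv2.circle(i,tuple(int(v) for v in (u-[x,y]+.5)*6),5,[(0,0,255),(0,255,0),(255,0,0),(255,0,255)][k],1)
cv2.imwrite("pics/s5.png",i)
E
```

```text
[[264.4 220.3]
 [263.5 207.5]
 [264.7 217.9]
 [265.6 232.3]]
```

View pics/s5.png

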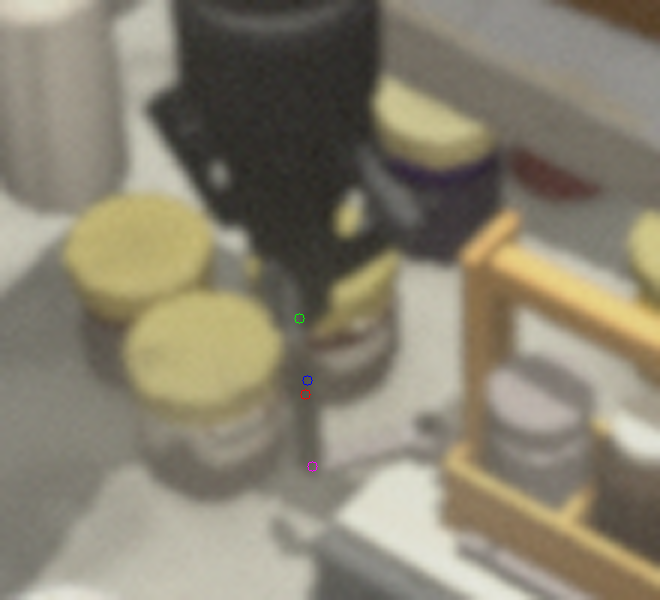

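Request:
{"fn": "apply_moves", "kwargs": {"steps": [{"tx":2.5,"ty":0,"tz":0,"wx":0,"wy":0,"wz":0,"claw":255},{"tx":5,"ty":0,"tz":0,"wx":0,"wy":0,"wz":0,"claw":255},{"tx":5,"ty":-1.7,"tz":1.2,"wx":0,"wy":0,"wz":0,"claw":255},{"tx":5,"ty":-1.7,"tz":1.2,"wx":0,"wy":0,"wz":0,"claw":255},{"tx":4,"ty":-1.7,"tz":1.2,"wx":0,"wy":0,"wz":0,"claw":255},{"tx":3.3,"ty":-1.7,"tz":1.2,"wx":0,"wy":0,"wz":0,"claw":255},{"tx":2.7,"ty":-1.7,"tz":1.2,"wx":0,"wy":0,"wz":0,"claw":255},{"tx":2.1,"ty":-1.6,"tz":1.2,"wx":0,"wy":0,"wz":0,"claw":255},{"tx":1.5,"ty":-1.4,"tz":1.2,"wx":0,"wy":0,"wz":0,"claw":255},{"tx":0.9,"ty":-1.1,"tz":1.2,"wx":0,"wy":0,"wz":0,"claw":255}]}}

```text
time_s: 5.73
tcp_pos: [0.4855, 0.1715, 0.0909]
tool_rot: [-0.0, -0.0, 1.0, 0.0]
force: [-3.0, 1.0, -0.5]
width: -0.004
```

```bash
python3 - <<'E'
from h import *
s=st()
p=vision.snapshot("wrist"); save(p,"w6")
q=vision.snapshot("scene")
for n,pp in (("w",p),("s",q)):
    for d in models.spot_point(pp,"post_left")[:2]: print(n,np.round(W(pp,d["at"]),4),round(d["score"],2))
i=p["img"][150:340,170:370][:,:,::-1]
j=q["img"][160:260,220:320][:,:,::-1]
cv2.imwrite("pics/c6.png",np.hstack([cv2.resize(i,(420,400),interpolation=cv2.INTER_CUBIC),cv2.resize(j,(380,400),interpolation=cv2.INTER_CUBIC)]))
E
```

```text
t 5.7333 tcp [0.4855 0.1715 0.0909] F [-3.   1.  -0.5] M [0.13 0.58 0.  ] w -0.0036125942097308284
R [[-1.0, -0.0, -0.001], [-0.0, 1.0, 0.0], [0.001, 0.0, -1.0]] q [ 0.085 -0.151 -0.337  1.385  0.     0.085]
w [0.4982 0.1832 0.1329] 0.57
s [0.4997 0.1857 0.1396] 0.68
```

View pics/c6.png

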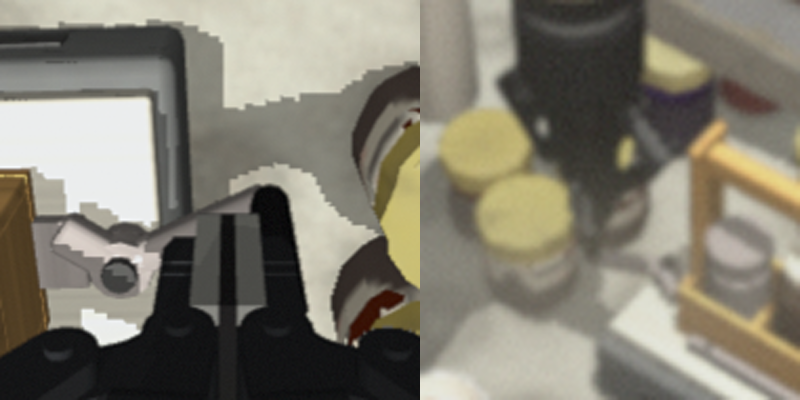

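The push works now: the post is at about (0.499, 0.184), roughly 33° open, but on the finger's corner. I re-centre on it and continue.

Request:
{"fn": "apply_moves", "kwargs": {"steps": [{"tx":1.2,"ty":0,"tz":0,"wx":0,"wy":0,"wz":0,"claw":255},{"tx":1.2,"ty":1.4,"tz":0,"wx":0,"wy":0,"wz":0,"claw":255},{"tx":0.2,"ty":1.5,"tz":0,"wx":0,"wy":0,"wz":0,"claw":255},{"tx":-0.6,"ty":1.6,"tz":0,"wx":0,"wy":0,"wz":0,"claw":255},{"tx":-1.4,"ty":1.6,"tz":0,"wx":0,"wy":0,"wz":0,"claw":255},{"tx":-2.2,"ty":1.6,"tz":0,"wx":0,"wy":0,"wz":0,"claw":255},{"tx":-3.0,"ty":1.5,"tz":0,"wx":0,"wy":0,"wz":0,"claw":255},{"tx":-3.6,"ty":1.3,"tz":0,"wx":0,"wy":0,"wz":0,"claw":255},{"tx":-4.1,"ty":1.2,"tz":0,"wx":0,"wy":0,"wz":0,"claw":255},{"tx":-4.1,"ty":1.2,"tz":0,"wx":0,"wy":0,"wz":0,"claw":255}]}}

```text
time_s: 6.77
tcp_pos: [0.5266, 0.1826, 0.0908]
tool_rot: [-0.0, 0.0, 1.0, -0.0]
force: [-1.1, -0.1, 1.1]
width: 0.003
```

```bash
cat > look.py <<'E'
from h import *
import sys
s=st()
for n in ("wrist","scene","top"):
    pp=vision.snapshot(n)
    for t in sys.argv[1:]:
        for d in models.spot_point(pp,t)[:1]: print(n,t,np.round(W(pp,d["at"]),4),round(d["score"],2))
E
python3 look.py post_left
```

```text
t 6.7667 tcp [0.5266 0.1826 0.0908] F [-1.1 -0.1  1.1] M [-0.09  0.26 -0.04] w 0.0026590521776602167
R [[-1.0, 0.001, -0.001], [0.001, 1.0, -0.0], [0.001, -0.0, -1.0]] q [ 0.099 -0.019 -0.213  1.378 -0.     0.1  ]
scene post_left [0.5421 0.1827 0.1351] 0.55
```

Request:
{"fn": "apply_moves", "kwargs": {"steps": [{"tx":-0.2,"ty":0,"tz":0,"wx":0,"wy":0,"wz":0,"claw":255},{"tx":-0.4,"ty":-0.1,"tz":0,"wx":0,"wy":0,"wz":0,"claw":255},{"tx":-0.5,"ty":-0.1,"tz":0,"wx":0,"wy":0,"wz":0,"claw":255},{"tx":-0.5,"ty":-0.1,"tz":0,"wx":0,"wy":0,"wz":0,"claw":255},{"tx":-0.5,"ty":-0.1,"tz":0,"wx":0,"wy":0,"wz":0,"claw":255},{"tx":-0.6,"ty":-0.1,"tz":0,"wx":0,"wy":0,"wz":0,"claw":255},{"tx":-0.6,"ty":-0.1,"tz":0,"wx":0,"wy":0,"wz":0,"claw":255},{"tx":-0.7,"ty":-0.1,"tz":0,"wx":0,"wy":0,"wz":0,"claw":255},{"tx":-0.7,"ty":-0.1,"tz":0,"wx":0,"wy":0,"wz":0,"claw":255},{"tx":-0.7,"ty":-0.1,"tz":0,"wx":0,"wy":0,"wz":0,"claw":255}]}}

```text
time_s: 7.9
tcp_pos: [0.528, 0.1832, 0.0905]
tool_rot: [-0.005, -0.001, 1.0, 0.0]
force: [-23.8, 1.8, 12.6]
width: 0.002
```

```bash
python3 look.py post_left
```

```text
t 7.9 tcp [0.528  0.1832 0.0905] F [-23.8   1.8  12.6] M [0.47 5.06 0.03] w 0.0019226418171559366
R [[-1.0, -0.002, -0.009], [-0.002, 1.0, 0.001], [0.009, 0.001, -1.0]] q [ 0.099 -0.003 -0.197  1.386  0.002  0.097]
scene post_left [0.547  0.1824 0.1392] 0.46
```

Request:
{"fn": "apply_moves", "kwargs": {"steps": [{"tx":2.5,"ty":-0.1,"tz":0,"wx":0,"wy":0,"wz":0,"claw":255},{"tx":5.5,"ty":-0.1,"tz":-1,"wx":0,"wy":0,"wz":0,"claw":255},{"tx":8.5,"ty":-0.5,"tz":-3.5,"wx":0,"wy":0,"wz":0,"claw":255},{"tx":9.4,"ty":-4,"tz":-4,"wx":0,"wy":0,"wz":0,"claw":255},{"tx":9.4,"ty":-8,"tz":-4,"wx":0,"wy":0,"wz":0,"claw":255},{"tx":9.4,"ty":-12,"tz":-4,"wx":0,"wy":0,"wz":0,"claw":255},{"tx":9.4,"ty":-16,"tz":-4,"wx":0,"wy":0,"wz":0,"claw":255},{"tx":9.4,"ty":-20,"tz":-4,"wx":0,"wy":0,"wz":0,"claw":255},{"tx":9.4,"ty":-24,"tz":-4,"wx":0,"wy":0,"wz":0,"claw":255},{"tx":9.4,"ty":-28,"tz":-4,"wx":0,"wy":0,"wz":0,"claw":255}]}}

```text
time_s: 9.03
tcp_pos: [0.4391, -0.0998, 0.1314]
tool_rot: [0.001, -0.0, 1.0, -0.0]
force: [1.8, -0.0, 0.3]
width: 0.004
```

```bash
python3 look.py post_right post_left handle tote shaker; python3 - <<'E'
from h import *
p=vision.snapshot("wrist"); save(p,"w7")
E
```

```text
t 9.0333 tcp [ 0.4391 -0.0998  0.1314] F [ 1.8 -0.   0.3] M [-0.   -0.08 -0.08] w 0.0035680976148334464
R [[-1.0, -0.0, 0.001], [-0.0, 1.0, -0.001], [-0.001, -0.001, -1.0]] q [-0.516 -0.37  -0.448  1.491  0.    -0.516]
wrist post_right [ 0.5228 -0.0193  0.0746] 0.6
wrist tote [0.5294 0.036  0.072 ] 0.97
wrist shaker [0.5223 0.0341 0.001 ] 0.86
scene post_right [ 0.4878 -0.1021  0.1416] 0.46
scene post_left [0.546  0.1817 0.1365] 0.72
scene handle [ 0.527  -0.0223  0.0772] 0.64
scene tote [0.5212 0.0301 0.0691] 0.76
scene shaker [0.5239 0.0318 0.0041] 0.89
top post_right [ 0.486  -0.1047  0.136 ] 0.56
top post_left [0.5455 0.1796 0.1329] 0.44
top handle [0.5246 0.0341 0.2033] 0.85
top tote [0.5242 0.0312 0.0689] 0.66
top shaker [0.5266 0.0311 0.0006] 0.74
```

View pics/w7.png

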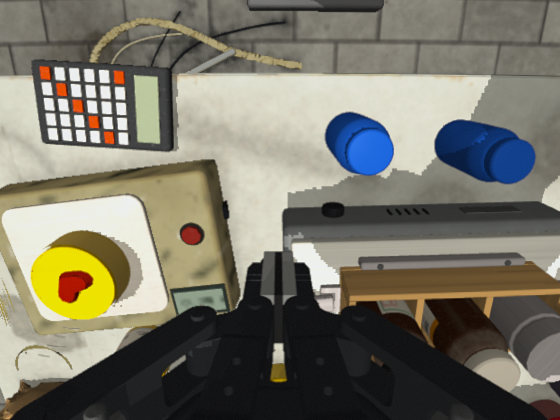

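Request:
{"fn": "apply_moves", "kwargs": {"steps": [{"tx":0,"ty":-0.6,"tz":2,"wx":0,"wy":0,"wz":0,"claw":255},{"tx":0,"ty":-0.6,"tz":4,"wx":0,"wy":0,"wz":0,"claw":255},{"tx":0,"ty":-0.6,"tz":4,"wx":0,"wy":0,"wz":0,"claw":255},{"tx":-1.6,"ty":-0.6,"tz":4,"wx":0,"wy":0,"wz":0,"claw":255},{"tx":-2.4,"ty":-0.6,"tz":4,"wx":0,"wy":0,"wz":0,"claw":255},{"tx":-3.1,"ty":-0.7,"tz":4,"wx":0,"wy":0,"wz":0,"claw":255},{"tx":-3.7,"ty":-0.9,"tz":4,"wx":0,"wy":0,"wz":0,"claw":255},{"tx":-4.4,"ty":-1.3,"tz":4,"wx":0,"wy":0,"wz":0,"claw":255},{"tx":-5.1,"ty":-1.6,"tz":4,"wx":0,"wy":0,"wz":0,"claw":255},{"tx":-5.8,"ty":-1.8,"tz":4,"wx":0,"wy":0,"wz":0,"claw":255}]}}

```text
time_s: 10.82
tcp_pos: [0.4973, -0.1164, 0.0916]
tool_rot: [-0.0, 0.0, 1.0, -0.0]
force: [-2.2, -2.1, 1.1]
width: 0.004
```

```bash
python3 look.py post_right
```

```text
t 10.8167 tcp [ 0.4973 -0.1164  0.0916] F [-2.2 -2.1  1.1] M [-0.25  0.53 -0.01] w 0.0038035487382342263
R [[-1.0, 0.0, -0.001], [0.0, 1.0, -0.001], [0.001, -0.001, -1.0]] q [-4.860e-01 -1.650e-01 -3.490e-01  1.387e+00 -1.000e-03 -4.860e-01]
scene post_right [ 0.5166 -0.1212  0.1399] 0.63
top post_right [0.5222 0.0295 0.0734] 0.22
```

Pushing well: the post is at (0.517, -0.121). I keep going to the stop.

Request:
{"fn": "apply_moves", "kwargs": {"steps": [{"tx":-0.7,"ty":-0.2,"tz":0,"wx":0,"wy":0,"wz":0,"claw":255},{"tx":-1.4,"ty":-0.2,"tz":0,"wx":0,"wy":0,"wz":0,"claw":255},{"tx":-2.0,"ty":-0.2,"tz":0,"wx":0,"wy":0,"wz":0,"claw":255},{"tx":-2.5,"ty":-0.1,"tz":0,"wx":0,"wy":0,"wz":0,"claw":255},{"tx":-2.8,"ty":0,"tz":0,"wx":0,"wy":0,"wz":0,"claw":255},{"tx":-3.0,"ty":0,"tz":0,"wx":0,"wy":0,"wz":0,"claw":255},{"tx":-3.1,"ty":0,"tz":0,"wx":0,"wy":0,"wz":0,"claw":255},{"tx":-3.2,"ty":0,"tz":0,"wx":0,"wy":0,"wz":0,"claw":255},{"tx":-3.3,"ty":0,"tz":0,"wx":0,"wy":0,"wz":0,"claw":255},{"tx":-3.3,"ty":0,"tz":0,"wx":0,"wy":0,"wz":0,"claw":255}]}}

```text
time_s: 11.95
tcp_pos: [0.5301, -0.1155, 0.0908]
tool_rot: [-0.0, -0.0, 1.0, 0.0]
force: [-0.7, 1.1, -0.6]
width: -0.002
```

```bash
python3 look.py post_right
```

```text
t 11.95 tcp [ 0.5301 -0.1155  0.0908] F [-0.7  1.1 -0.6] M [ 0.21  0.27 -0.  ] w -0.0020783263429156595
R [[-1.0, -0.0, -0.0], [-0.0, 1.0, 0.0], [0.0, 0.0, -1.0]] q [-0.456 -0.065 -0.258  1.379  0.    -0.456]
scene post_right [ 0.5481 -0.1185  0.1413] 0.69
```

Request:
{"fn": "apply_moves", "kwargs": {"steps": [{"tx":-0.1,"ty":0,"tz":0,"wx":0,"wy":0,"wz":0,"claw":255},{"tx":-0.2,"ty":0,"tz":0,"wx":0,"wy":0,"wz":0,"claw":255},{"tx":-0.2,"ty":0,"tz":0,"wx":0,"wy":0,"wz":0,"claw":255},{"tx":-0.3,"ty":0,"tz":0,"wx":0,"wy":0,"wz":0,"claw":255},{"tx":-0.3,"ty":0,"tz":0,"wx":0,"wy":0,"wz":0,"claw":255},{"tx":-0.4,"ty":0.1,"tz":0,"wx":0,"wy":0,"wz":0,"claw":255},{"tx":-0.4,"ty":0.1,"tz":0,"wx":0,"wy":0,"wz":0,"claw":255},{"tx":-0.5,"ty":0.1,"tz":0,"wx":0,"wy":0,"wz":0,"claw":255},{"tx":-0.6,"ty":0.1,"tz":0,"wx":0,"wy":0,"wz":0,"claw":255},{"tx":-0.6,"ty":0.1,"tz":0,"wx":0,"wy":0,"wz":0,"claw":255}]}}

```text
time_s: 13.08
tcp_pos: [0.5354, -0.1147, 0.0908]
tool_rot: [-0.001, -0.0, 1.0, 0.0]
force: [-6.9, -0.1, 1.6]
width: 0.003
```

Request:
{"fn": "apply_moves", "kwargs": {"steps": [{"tx":-0.1,"ty":0,"tz":0,"wx":0,"wy":0,"wz":0,"claw":255},{"tx":-0.2,"ty":0,"tz":0,"wx":0,"wy":0,"wz":0,"claw":255},{"tx":-0.3,"ty":0,"tz":0,"wx":0,"wy":0,"wz":0,"claw":255},{"tx":-0.3,"ty":0,"tz":0,"wx":0,"wy":0,"wz":0,"claw":255},{"tx":-0.3,"ty":0,"tz":0,"wx":0,"wy":0,"wz":0,"claw":255},{"tx":-0.3,"ty":0,"tz":0,"wx":0,"wy":0,"wz":0,"claw":255},{"tx":-0.3,"ty":0,"tz":0,"wx":0,"wy":0,"wz":0,"claw":255},{"tx":-0.3,"ty":0,"tz":0,"wx":0,"wy":0,"wz":0,"claw":255},{"tx":-0.3,"ty":0,"tz":0,"wx":0,"wy":0,"wz":0,"claw":255},{"tx":-0.3,"ty":0,"tz":0,"wx":0,"wy":0,"wz":0,"claw":255}]}}

```text
time_s: 13.92
tcp_pos: [0.5361, -0.1147, 0.0906]
tool_rot: [-0.003, 0.0, 1.0, -0.0]
force: [-18.1, -0.3, 6.6]
width: -0.002
```

```bash
python3 look.py post_right post_left
```

```text
t 13.9167 tcp [ 0.5361 -0.1147  0.0906] F [-18.1  -0.3   6.6] M [-0.11  3.65 -0.06] w -0.0019166571799889812
R [[-1.0, 0.0, -0.006], [0.0, 1.0, -0.0], [0.006, -0.0, -1.0]] q [-0.448 -0.039 -0.233  1.383 -0.003 -0.447]
scene post_right [ 0.5543 -0.1159  0.1404] 0.65
scene post_left [0.5433 0.1818 0.1373] 0.64
top post_left [0.5419 0.1817 0.1347] 0.57
```

Both clamps are against their stops (24 N on the left, 18 N on the right). The stop positions give a shaker yaw of about +1.5° and a centre near (0.5245, 0.0325). Next I back off, rise, turn 88.5°, and go over the handle about 16 mm towards the canister end.

Request:
{"fn": "apply_moves", "kwargs": {"steps": [{"tx":2.5,"ty":0,"tz":0,"wx":0,"wy":0,"wz":0,"claw":255},{"tx":2.5,"ty":0,"tz":-4,"wx":0,"wy":0,"wz":0,"claw":255},{"tx":2.5,"ty":0,"tz":-8,"wx":0,"wy":0,"wz":7,"claw":255},{"tx":2.5,"ty":0,"tz":-12,"wx":0,"wy":0,"wz":14,"claw":255},{"tx":2.5,"ty":0,"tz":-16,"wx":0,"wy":0,"wz":21,"claw":200},{"tx":2.5,"ty":0,"tz":-20,"wx":0,"wy":0,"wz":28,"claw":100},{"tx":2.5,"ty":4,"tz":-20,"wx":0,"wy":0,"wz":35,"claw":0},{"tx":2.2,"ty":8,"tz":-20,"wx":0,"wy":0,"wz":42,"claw":0},{"tx":1.8,"ty":12,"tz":-20,"wx":0,"wy":0,"wz":49,"claw":0},{"tx":1.6,"ty":16,"tz":-20,"wx":0,"wy":0,"wz":56,"claw":0}]}}

```text
time_s: 15.2
tcp_pos: [0.5234, 0.0355, 0.2917]
tool_rot: [0.001, 0.455, 0.891, 0.0]
force: [1.0, -0.9, -0.3]
width: 0.845
```

```bash
python3 look.py handle post_right post_left tote shaker
```

```text
t 15.2 tcp [0.5234 0.0355 0.2917] F [ 1.  -0.9 -0.3] M [-0.   -0.01  0.  ] w 0.8446137153364806
R [[-0.586, 0.81, 0.002], [0.81, 0.586, -0.0], [-0.001, 0.002, -1.0]] q [-0.182 -0.08   0.095  1.744  0.     0.762]
wrist handle [0.5209 0.0364 0.2039] 0.76
wrist post_right [ 0.5531 -0.1213  0.1395] 0.89
wrist post_left [0.5408 0.1773 0.1362] 0.85
wrist tote [0.5278 0.0323 0.0692] 0.75
wrist shaker [0.5287 0.0347 0.0691] 0.5
scene handle [0.5205 0.0318 0.1997] 0.62
scene post_right [ 0.5524 -0.1137  0.1382] 0.54
scene post_left [0.5437 0.1827 0.1363] 0.64
scene tote [0.5223 0.0336 0.0731] 0.84
scene shaker [0.5224 0.0842 0.0757] 0.61
top post_left [0.5451 0.1815 0.1343] 0.46
top tote [0.5199 0.0277 0.0678] 0.85
top shaker [ 0.5254  0.0306 -0.0016] 0.6
```

Request:
{"fn": "apply_moves", "kwargs": {"steps": [{"tx":0.3,"ty":0.2,"tz":0,"wx":0,"wy":0,"wz":7,"claw":0},{"tx":0.3,"ty":0.2,"tz":0,"wx":0,"wy":0,"wz":14,"claw":0},{"tx":0.3,"ty":0.2,"tz":0,"wx":0,"wy":0,"wz":21,"claw":0},{"tx":0.3,"ty":0.2,"tz":0,"wx":0,"wy":0,"wz":28,"claw":0},{"tx":0.3,"ty":0.2,"tz":1,"wx":0,"wy":0,"wz":32.5,"claw":0},{"tx":0.3,"ty":0.2,"tz":2,"wx":0,"wy":0,"wz":32.5,"claw":0},{"tx":0.3,"ty":0.2,"tz":3,"wx":0,"wy":0,"wz":32.5,"claw":0},{"tx":0.3,"ty":0.2,"tz":4,"wx":0,"wy":0,"wz":32.5,"claw":0},{"tx":0.3,"ty":0.2,"tz":5,"wx":0,"wy":0,"wz":32.5,"claw":0},{"tx":0.3,"ty":0.2,"tz":5,"wx":0,"wy":0,"wz":32.5,"claw":0}]}}

```text
time_s: 16.93
tcp_pos: [0.5216, 0.038, 0.2383]
tool_rot: [-0.001, 0.683, 0.73, -0.001]
force: [0.1, -0.2, 0.7]
width: 1.002
```

```bash
python3 look.py handle tote; python3 - <<'E'
from h import *
p=vision.snapshot("wrist"); save(p,"w8")
# predicted bar ends
for y in (-.07,.07):
  a=np.radians(1.5); c=np.array([.5238,.0325,.209])+[-np.sin(a)*y,np.cos(a)*y,0]
  print(px(p,c).round())
E
```

```text
t 16.9333 tcp [0.5216 0.038  0.2383] F [ 0.1 -0.2  0.7] M [0.01 0.03 0.02] w 1.0015454150701093
R [[-0.067, 0.998, -0.003], [0.998, 0.067, 0.001], [0.001, -0.003, -1.0]] q [-0.178 -0.11  -0.032  1.652  0.     1.326]
wrist handle [0.5249 0.0353 0.1995] 0.66
wrist tote [0.5271 0.0356 0.0726] 0.63
scene handle [0.5199 0.0333 0.1972] 0.76
scene tote [0.522  0.0311 0.0694] 0.74
[[274. 307.]]
[[282. 116.]]
```

View pics/w8.png

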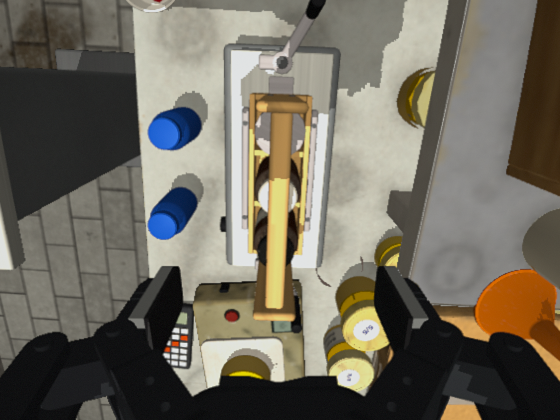

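```bash
python3 - <<'E'
from h import *
s=arm.get_state(); t=np.array(s["tcp_pos"]); Rm=rot(s["tool_rot"]).as_matrix()
p=vision.snapshot("scene"); im=p["img"][:,:,::-1].copy()
P=[t+Rm@[dx,sg*.05,-z] for sg in(-1,1) for z in (.0,.013,.035,.058) for dx in (-.011,.011)]
c=px(p,P); print(c.round(1).tolist())
m=c.mean(0); x,y=int(m[0])-60,int(m[1])-45
i=cv2.resize(im[y:y+100,x:x+120],None,fx=6,fy=6,interpolation=cv2.INTER_CUBIC)
for k,u in enumerate(c): cv2.circle(i,tuple(int(v) for v in (u-[x,y]+.5)*6),3,[(0,0,255),(0,255,0),(255,0,0),(255,0,255)][(k//2)%4],-1)
cv2.imwrite("pics/s9.png",i)
E
```

```text
[[314.7, 215.6], [305.6, 211.2], [315.0, 211.2], [305.7, 206.8], [315.4, 203.5], [306.0, 199.1], [315.9, 195.2], [306.3, 190.8], [339.1, 187.3], [330.2, 183.5], [339.6, 182.9], [330.6, 179.1], [340.4, 175.2], [331.3, 171.4], [341.3, 166.8], [332.0, 163.0]]
```

View pics/s9.png

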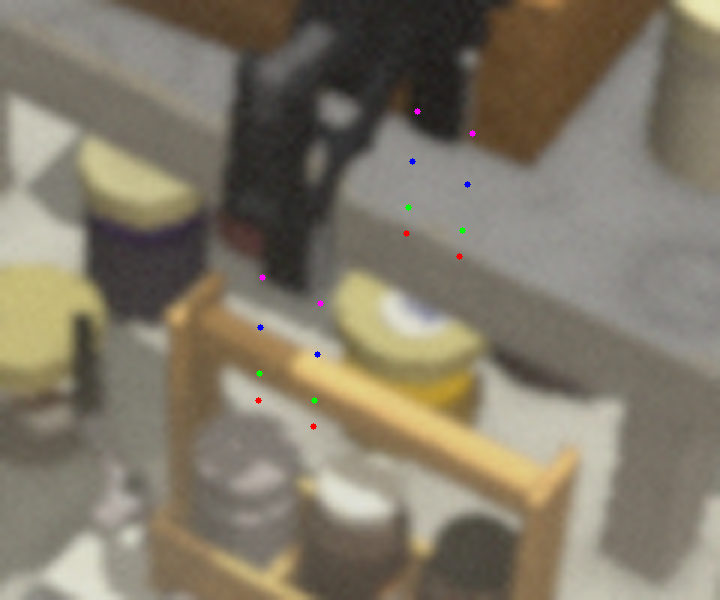

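The scene crop shows the finger tips at the magenta marks. That puts the real tips about 45 mm behind (above) the reported TCP, which also explains the missed pushes at z = 0.103. I correct the grasp height to a reported TCP z of about 0.136 and descend.

Request:
{"fn": "apply_moves", "kwargs": {"steps": [{"tx":1.1,"ty":0.2,"tz":0,"wx":0,"wy":0,"wz":2.3,"claw":0},{"tx":1.1,"ty":0.2,"tz":1.3,"wx":0,"wy":0,"wz":2.3,"claw":0},{"tx":1.1,"ty":0.2,"tz":2.6,"wx":0,"wy":0,"wz":2.3,"claw":0},{"tx":1.1,"ty":0.2,"tz":3.9,"wx":0,"wy":0,"wz":2.3,"claw":0},{"tx":1.1,"ty":0.2,"tz":5.2,"wx":0,"wy":0,"wz":2.3,"claw":0},{"tx":1.1,"ty":0.2,"tz":6.5,"wx":0,"wy":0,"wz":2.3,"claw":0},{"tx":1.1,"ty":0.2,"tz":7.8,"wx":0,"wy":0,"wz":2.3,"claw":0},{"tx":1.1,"ty":0.2,"tz":9.1,"wx":0,"wy":0,"wz":2.3,"claw":0},{"tx":1.1,"ty":0.2,"tz":10,"wx":0,"wy":0,"wz":2.3,"claw":0},{"tx":1.1,"ty":0.2,"tz":10,"wx":0,"wy":0,"wz":2.3,"claw":0}]}}

```text
time_s: 18.32
tcp_pos: [0.5227, 0.0491, 0.1387]
tool_rot: [-0.001, 0.698, 0.716, -0.001]
force: [-0.9, -0.0, 0.5]
width: 1.002
```

```bash
python3 look.py handle; python3 - <<'E'
from h import *
a=vision.snapshot("wrist")["img"]; b=vision.snapshot("scene")["img"]
cv2.imwrite("pics/c10.png",np.hstack([cv2.resize(a[90:390,130:430],(400,400)),cv2.resize(b[150:270,270:390],(400,400),interpolation=cv2.INTER_CUBIC)])[:,:,::-1])
E
```

```text
t 18.3167 tcp [0.5227 0.0491 0.1387] F [-0.9 -0.   0.5] M [ 0.01  0.07 -0.02] w 1.0021392381301484
R [[-0.025, 1.0, -0.003], [1.0, 0.025, 0.001], [0.001, -0.003, -1.0]] q [-0.156 -0.125 -0.227  1.472  0.     1.39 ]
wrist handle [0.5242 0.0356 0.2026] 0.83
scene handle [0.5243 0.0337 0.1977] 0.7
```

View pics/c10.png

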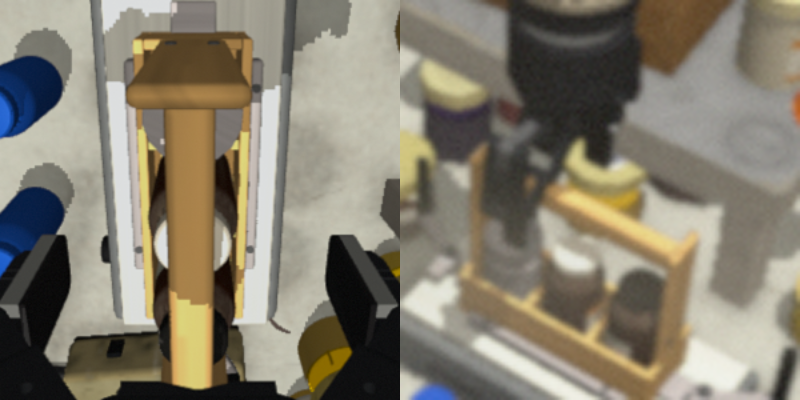

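The jaws straddle the bar on the canister side. I close gently after lowering 2 mm.

Request:
{"fn": "apply_moves", "kwargs": {"steps": [{"tx":0,"ty":0,"tz":0.2,"wx":0,"wy":0,"wz":0,"claw":60},{"tx":0,"ty":0,"tz":0.2,"wx":0,"wy":0,"wz":0,"claw":120},{"tx":0,"ty":0,"tz":0.2,"wx":0,"wy":0,"wz":0,"claw":170},{"tx":0,"ty":0,"tz":0.2,"wx":0,"wy":0,"wz":0,"claw":190},{"tx":0,"ty":0,"tz":0.2,"wx":0,"wy":0,"wz":0,"claw":210},{"tx":0,"ty":0,"tz":0.2,"wx":0,"wy":0,"wz":0,"claw":230},{"tx":0,"ty":0,"tz":0.2,"wx":0,"wy":0,"wz":0,"claw":255},{"tx":0,"ty":0,"tz":0.2,"wx":0,"wy":0,"wz":0,"claw":255},{"tx":0,"ty":0,"tz":0.2,"wx":0,"wy":0,"wz":0,"claw":255},{"tx":0,"ty":0,"tz":0.2,"wx":0,"wy":0,"wz":0,"claw":255}], "force": 70}}

```text
time_s: 19.55
tcp_pos: [0.5238, 0.0489, 0.1391]
tool_rot: [-0.0, 0.698, 0.716, -0.0]
force: [-1.8, 0.5, 1.7]
width: 0.148
```

```bash
python3 look.py tote post_left post_right
```

```text
t 19.55 tcp [0.5238 0.0489 0.1391] F [-1.8  0.5  1.7] M [-0.02  0.42  0.02] w 0.14821684200319227
R [[-0.025, 1.0, -0.0], [1.0, 0.025, 0.0], [0.0, -0.0, -1.0]] q [-0.156 -0.126 -0.227  1.47   0.     1.39 ]
wrist tote [0.5264 0.0358 0.0726] 0.94
scene tote [0.5223 0.036  0.0727] 0.59
scene post_left [0.545  0.1831 0.1368] 0.46
scene post_right [ 0.5541 -0.1162  0.139 ] 0.57
top post_left [0.5435 0.181  0.134 ] 0.67
top post_right [ 0.5523 -0.1177  0.1375] 0.47
```

Request:
{"fn": "apply_moves", "kwargs": {"steps": [{"tx":0,"ty":0,"tz":-0.1,"wx":0,"wy":0,"wz":0,"claw":255},{"tx":0,"ty":0,"tz":-0.3,"wx":0,"wy":0,"wz":0,"claw":255},{"tx":0,"ty":0,"tz":-0.5,"wx":0,"wy":0,"wz":0,"claw":255},{"tx":0,"ty":0,"tz":-0.7,"wx":0,"wy":0,"wz":0,"claw":255},{"tx":0,"ty":0,"tz":-0.9,"wx":0,"wy":0,"wz":0,"claw":255},{"tx":0,"ty":0,"tz":-1.1,"wx":0,"wy":0,"wz":0,"claw":255},{"tx":0,"ty":0,"tz":-1.3,"wx":0,"wy":0,"wz":0,"claw":255},{"tx":0,"ty":0,"tz":-1.5,"wx":0,"wy":0,"wz":0,"claw":255},{"tx":0,"ty":0,"tz":-1.5,"wx":0,"wy":0,"wz":0,"claw":255},{"tx":0,"ty":0,"tz":-1.5,"wx":0,"wy":0,"wz":0,"claw":255}]}}

```text
time_s: 20.98
tcp_pos: [0.524, 0.0489, 0.1542]
tool_rot: [0.0, 0.698, 0.716, 0.0]
force: [-0.0, 1.0, -7.8]
width: 0.155
```

```bash
python3 look.py tote handle canister amber_1
```

```text
t 20.9833 tcp [0.524  0.0489 0.1542] F [-0.   1.  -7.8] M [ 0.02  0.04 -0.02] w 0.15454792589881255
R [[-0.025, 1.0, 0.0], [1.0, 0.025, 0.0], [0.0, 0.0, -1.0]] q [-0.156 -0.126 -0.2    1.497  0.     1.39 ]
wrist tote [0.5263 0.0361 0.0864] 0.88
wrist handle [0.5251 0.0334 0.2162] 0.71
wrist amber_1 [ 0.4018 -0.0331 -0.0034] 0.92
scene tote [0.5266 0.0332 0.0874] 0.81
scene handle [0.5218 0.0328 0.2123] 0.94
scene canister [0.5259 0.0853 0.0899] 0.87
scene amber_1 [0.4937 0.4244 0.0038] 0.95
top amber_1 [ 4.925e-01  4.236e-01 -1.000e-04] 0.59
```

It is lifted clear, the load is 7.8 N, and the moment is about zero, so the grasp is balanced. I lift the remaining 8.5 cm smoothly.

Request:
{"fn": "apply_moves", "kwargs": {"steps": [{"tx":0,"ty":0,"tz":-0.3,"wx":0,"wy":0,"wz":0,"claw":255},{"tx":0,"ty":0,"tz":-0.8,"wx":0,"wy":0,"wz":0,"claw":255},{"tx":0,"ty":0,"tz":-1.4,"wx":0,"wy":0,"wz":0,"claw":255},{"tx":0,"ty":0,"tz":-2.0,"wx":0,"wy":0,"wz":0,"claw":255},{"tx":0,"ty":0,"tz":-2.6,"wx":0,"wy":0,"wz":0,"claw":255},{"tx":0,"ty":0,"tz":-3.2,"wx":0,"wy":0,"wz":0,"claw":255},{"tx":0,"ty":0,"tz":-3.8,"wx":0,"wy":0,"wz":0,"claw":255},{"tx":0,"ty":0,"tz":-4.2,"wx":0,"wy":0,"wz":0,"claw":255},{"tx":0,"ty":0,"tz":-4.4,"wx":0,"wy":0,"wz":0,"claw":255},{"tx":0,"ty":0,"tz":-4.5,"wx":0,"wy":0,"wz":0,"claw":255}]}}

```text
time_s: 22.57
tcp_pos: [0.524, 0.0488, 0.1994]
tool_rot: [0.0, 0.698, 0.716, 0.0]
force: [-0.1, 0.5, -7.1]
width: 0.149
```

Request:
{"fn": "apply_moves", "kwargs": {"steps": [{"tx":0,"ty":0,"tz":-0.3,"wx":0,"wy":0,"wz":0,"claw":255},{"tx":0,"ty":0,"tz":-0.8,"wx":0,"wy":0,"wz":0,"claw":255},{"tx":0,"ty":0,"tz":-1.4,"wx":0,"wy":0,"wz":0,"claw":255},{"tx":0,"ty":0,"tz":-2.0,"wx":0,"wy":0,"wz":0,"claw":255},{"tx":0,"ty":0,"tz":-2.6,"wx":0,"wy":0,"wz":0,"claw":255},{"tx":0,"ty":0,"tz":-3.2,"wx":0,"wy":0,"wz":0,"claw":255},{"tx":0,"ty":0,"tz":-3.6,"wx":0,"wy":0,"wz":0,"claw":255},{"tx":0,"ty":0,"tz":-3.9,"wx":0,"wy":0,"wz":0,"claw":255},{"tx":0,"ty":0,"tz":-4.0,"wx":0,"wy":0,"wz":0,"claw":255},{"tx":0,"ty":0,"tz":-4.0,"wx":0,"wy":0,"wz":0,"claw":255}]}}

```text
time_s: 23.4
tcp_pos: [0.524, 0.0489, 0.2392]
tool_rot: [0.0, 0.698, 0.716, 0.0]
force: [-0.8, -0.9, -6.4]
width: 0.155
```

```bash
python3 look.py tote handle canister post_left post_right; python3 - <<'E'
from h import *
a=vision.snapshot("wrist")["img"]; b=vision.snapshot("scene")["img"]
cv2.imwrite("pics/c11.png",np.hstack([cv2.resize(a[60:390,115:445],(400,400)),cv2.resize(b[130:290,250:410],(400,400),interpolation=cv2.INTER_CUBIC)])[:,:,::-1])
E
```

```text
t 23.4 tcp [0.524  0.0489 0.2392] F [-0.8 -0.9 -6.4] M [-0.04 -0.07  0.01] w 0.1552692624002871
R [[-0.025, 1.0, 0.0], [1.0, 0.025, 0.0], [0.0, 0.0, -1.0]] q [-0.156 -0.105 -0.026  1.65   0.     1.39 ]
wrist tote [0.5271 0.0347 0.17  ] 0.72
wrist handle [0.5229 0.0335 0.3007] 0.98
wrist post_left [0.5416 0.1802 0.1357] 0.92
scene tote [0.523  0.0337 0.173 ] 0.92
scene handle [0.5225 0.0321 0.2972] 0.74
scene canister [0.5255 0.0834 0.1761] 0.93
scene post_left [0.546  0.1834 0.1354] 0.58
scene post_right [ 0.5548 -0.1131  0.1395] 0.73
top tote [0.5155 0.0807 0.1773] 0.55
top canister [0.5183 0.0803 0.1822] 0.58
top post_left [0.5446 0.1814 0.135 ] 0.5
```

Request:
{"fn": "apply_moves", "kwargs": {"steps": [{"tx":0,"ty":0,"tz":0,"wx":0,"wy":0,"wz":0,"claw":255},{"tx":0,"ty":0,"tz":0,"wx":0,"wy":0,"wz":0,"claw":255},{"tx":0,"ty":0,"tz":0,"wx":0,"wy":0,"wz":0,"claw":255},{"tx":0,"ty":0,"tz":0,"wx":0,"wy":0,"wz":0,"claw":255},{"tx":0,"ty":0,"tz":0,"wx":0,"wy":0,"wz":0,"claw":255},{"tx":0,"ty":0,"tz":0,"wx":0,"wy":0,"wz":0,"claw":255},{"tx":0,"ty":0,"tz":0,"wx":0,"wy":0,"wz":0,"claw":255},{"tx":0,"ty":0,"tz":0,"wx":0,"wy":0,"wz":0,"claw":255},{"tx":0,"ty":0,"tz":0,"wx":0,"wy":0,"wz":0,"claw":255},{"tx":0,"ty":0,"tz":0,"wx":0,"wy":0,"wz":0,"claw":255}]}}

```text
time_s: 25.23
tcp_pos: [0.5239, 0.0489, 0.239]
tool_rot: [-0.0, 0.698, 0.716, 0.0]
force: [0.7, 0.0, -6.7]
width: 0.148
```

```bash
python3 - <<'E'
from h import *
st()
for n in ("scene","wrist"):
    p=vision.snapshot(n)
    for t in ("tote","canister","amber_1"):
        for d in models.spot_point(p,t):
            if d["score"]>.3: print(n,t,np.round(W(p,d["at"]),3),round(d["score"],2))
# bar tilt from wrist mask: long axis of the handle part
p=vision.snapshot("scene"); g=cv2.cvtColor(p["img"],cv2.COLOR_RGB2HSV)
m=((g[...,0]>10)&(g[...,0]<25)&(g[...,1]>90)&(g[...,2]>110))
for y in (-.06,.0,.02):   # rows of wood along column through the bar's predicted place
    u=px(p,[.5238-.026*y,.0325+y,.300])[0]; c=np.where(m[int(u[1])-14:int(u[1])+15,int(round(u[0]))])[0]-14
    print(y,u.round(1),c.mean() if len(c) else None,len(c))
E
```

```text
t 25.2333 tcp [0.5239 0.0489 0.239 ] F [ 0.7  0.  -6.7] M [-0.06  0.03  0.05] w 0.14783454717581082
R [[-0.025, 1.0, 0.0], [1.0, 0.025, 0.0], [0.0, 0.0, -1.0]] q [-0.156 -0.105 -0.026  1.65   0.     1.39 ]
scene canister [0.523 0.086 0.175] 0.86
scene amber_1 [0.409 0.066 0.002] 0.94
scene amber_1 [ 0.53  -0.021  0.177] 0.93
scene amber_1 [ 0.405 -0.036  0.   ] 0.72
scene amber_1 [0.494 0.426 0.002] 0.61
scene amber_1 [0.525 0.035 0.18 ] 0.56
wrist tote [0.525 0.038 0.169] 0.85
wrist amber_1 [0.41  0.07  0.004] 0.85
wrist amber_1 [ 0.404 -0.033 -0.003] 0.73
wrist amber_1 [0.544 0.181 0.135] 0.7
-0.06 [352.8 191.2] -1.0 11
0.0 [326.8 179. ] -0.5 10
0.02 [318.4 175.1] None 0
```

```bash
python3 -c "
from bench import ticket; print(ticket.finish_job())"
```

```text
the job is handed in; nothing more can be done
None
```

I handed the job in at about 25 s, with both clamps open and the tote held about 10 cm above the shaker's table; no verdict was reported.

**Clamps:** I pushed each lever post until it met its stop, reading 24 N on the left and 18 N on the right. Later views still showed the posts at their open positions, about (0.545, 0.182) and (0.554, -0.115).

**Lift:** I gripped the handle at 70 N, about 16 mm towards the canister end. In the final readings:
- The tote's underside is at about 0.17 m, against a table height of 0.07 m.
- The load is 6.7 N and the moment is about zero, so the grasp is balanced.
- The tool is vertical, and the two bar points I could compare with a level bar differed by 0.5 px.
- The canister and both bottles read 0.175–0.180 m, where about 0.175 m is expected if they are seated in their pockets.

**What disagreed or went wrong:**
- **Finger tips:** they sit about 45 mm short of the reported TCP, contrary to the description. My first two pushes at the left post missed because of this, and I corrected the grasp height for it.
- **First pushes:** they moved nothing that I could see.
- **Left post estimates:** they scattered by about 4 mm in the final views.
- **Last picture:** I could not view it because the limit of 12 was reached, so the last check was numerical only. One bar-tilt sample found nothing because the gripper hid that spot.
- **Bystanders:** the blue look-alikes still read at their starting places. I did not check the white bottle or the ink jar separately.

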